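# Free-play check on two lever gearboxes

## Task

Check both hand-lever gearboxes for free play: rock each lever to both sides until it just begins to resist, without straining the gear, so that its two brass drag hands are left at the ends of the play. Then stand the dial indicator upright in the middle of the round measuring pad of the gearbox whose lever has more play, and let go; leave the other things on the bench where they are.

Things in the scene. Friction and masses are not known exactly. Their poses are not given: they have to be found in the camera images.
- gearbox_1: One of two look-alike lever gearboxes, bolted down, trading places; the play of one, which by chance, is at least 1.5 times that of the other. Origin: on the bench under the vertical lever axis. Lever points to its -x, pad lies to its -y. Foot plate 8 mm thick, y -165 to +47 mm, x -60 to +20 mm under the pad, -47 to +47 under the round grey housing (68 mm); graduated disc 120 mm across, top 53 mm up.
- gearbox_1_knob (a point): Middle of the lever's knob, 90 mm above the bench: an upright black post 18 mm thick, free from 71 to 109 mm above the bench, on the end of a flat steel arm (14 mm wide, top 67 mm up), 85 mm from the lever axis.
- gearbox_1_lever (a joint): Lever turn within its free play (rad), counter-clockwise from above positive (knob to the gearbox's -y, the robot's right). The play ends at an equal, untold angle either side of 0, between 0.10 and 0.40 rad. Inside it the lever moves with under 0.5 N at the knob and stays where it is left.
- gearbox_1_shaft (a joint): Turn of the inner shaft (rad), 0 at rest. It turns only when the lever is pushed past the end of its play, against a spring of 8 N m/rad (about 1 N at the knob per mm), and springs back. Lever's whole angle = lever + shaft. Beyond 0.14 rad (12 mm, 13 N at the knob) the gear is strained.
- gearbox_1_hand_left (a joint): Brass drag hand lying beside the lever arm on its +y side, 24 to 58 mm from the axis, top 62 mm above the bench. The lever arm pushes it outward and it stays there: its value (rad) is the furthest whole angle the lever has reached clockwise (knob to the gearbox's +y); it starts at 0.04 to 0.07.
- gearbox_1_hand_right (a joint): Brass drag hand lying beside the lever arm on its -y side, 24 to 58 mm from the axis, top 62 mm above the bench. The lever arm pushes it outward and it stays there: its value (rad) is the furthest whole angle the lever has reached counter-clockwise (knob to the gearbox's -y); it starts at 0.04 to 0.07.
- gearbox_1_pad (a point): Centre of the top of the round measuring pad, a circle 69 mm across scribed on the foot plate, 8 mm above the bench; in the gearbox's axes at x -20, y -120 mm.
- gearbox_2: One of two look-alike lever gearboxes, bolted down, trading places; the play of one, which by chance, is at least 1.5 times that of the other. Origin: on the bench under the vertical lever axis. Lever points to its -x, pad lies to its -y. Foot plate 8 mm thick, y -165 to +47 mm, x -60 to +20 mm under the pad, -47 to +47 under the round grey housing (68 mm); graduated disc 120 mm across, top 53 mm up.
- gearbox_2_knob (a point): Middle of the lever's knob, 90 mm above the bench: an upright black post 18 mm thick, free from 71 to 109 mm above the bench, on the end of a flat steel arm (14 mm wide, top 67 mm up), 85 mm from the lever axis.
- gearbox_2_lever (a joint): Lever turn within its free play (rad), counter-clockwise from above positive (knob to the gearbox's -y, the robot's right). The play ends at an equal, untold angle either side of 0, between 0.10 and 0.40 rad. Inside it the lever moves with under 0.5 N at the knob and stays where it is left.
- gearbox_2_shaft (a joint): Turn of the inner shaft (rad), 0 at rest. It turns only when the lever is pushed past the end of its play, against a spring of 8 N m/rad (about 1 N at the knob per mm), and springs back. Lever's whole angle = lever + shaft. Beyond 0.14 rad (12 mm, 13 N at the knob) the gear is strained.
- gearbox_2_hand_left (a joint): Brass drag hand lying beside the lever arm on its +y side, 24 to 58 mm from the axis, top 62 mm above the bench. The lever arm pushes it outward and it stays there: its value (rad) is the furthest whole angle the lever has reached clockwise (knob to the gearbox's +y); it starts at 0.04 to 0.07.
- gearbox_2_hand_right (a joint): Brass drag hand lying beside the lever arm on its -y side, 24 to 58 mm from the axis, top 62 mm above the bench. The lever arm pushes it outward and it stays there: its value (rad) is the furthest whole angle the lever has reached counter-clockwise (knob to the gearbox's -y); it starts at 0.04 to 0.07.
- gearbox_2_pad (a point): Centre of the top of the round measuring pad, a circle 69 mm across scribed on the foot plate, 8 mm above the bench; in the gearbox's axes at x -20, y -120 mm.
- indicator: Dial indicator upright in a turned steel holder, 136 mm tall, 0.36 kg, loose; trades places with the tall cylinder. Origin: underside of its foot (36 mm across, middle at x +1.5, y +2.5 mm). Round dial head 60 mm across, centred 98 mm up over the origin; its flat faces are 28 mm apart, the line square to them is (0.46, 0.89, 0) in its axes; grasp it there. Above it only a 6 mm stem.
- test_cylinder: Bystander: black upright cylinder with brass ring on top, 48 mm across, 137 mm tall; origin under its centre.
- fluid_jar: Bystander: small brown jar with black cap, 46 mm across, 71 mm tall; origin under its centre.
- valve_body: Bystander: black valve body, 40 x 90 x 52 mm, long side along its y; origin under its centre.
- driver: Bystander: screwdriver lying, 77 x 182 x 27 mm, long side about along its y; origin under its centre.

How it is judged:
On the way, in this order (a step that is already met when the one before it is completed fails the run):
1. the lever of gearbox_1 has been rocked to both sides until felt to resist: both its drag hands pushed out and its shaft just loaded (this and the rocking of gearbox_2 may come in either order) (((value of joint gearbox_1_hand_left between 0.35 and 0.54 rad and value of joint gearbox_1_hand_right between 0.35 and 0.54 rad) or (value of joint gearbox_1_hand_left between 0.09 and 0.26 rad and value of joint gearbox_1_hand_right between 0.09 and 0.26 rad)) and (value of joint gearbox_1_shaft above 0.008 rad or value of joint gearbox_1_shaft below -0.008 rad)), for 0.02 s.
2. with all four drag hands out at the ends of the play, the indicator is lifted (((value of joint gearbox_1_hand_left between 0.35 and 0.54 rad and value of joint gearbox_1_hand_right between 0.35 and 0.54 rad and value of joint gearbox_2_hand_left between 0.21 and 0.38 rad and value of joint gearbox_2_hand_right between 0.21 and 0.38 rad) or (value of joint gearbox_1_hand_left between 0.09 and 0.26 rad and value of joint gearbox_1_hand_right between 0.09 and 0.26 rad and value of joint gearbox_2_hand_left between 0.21 and 0.38 rad and value of joint gearbox_2_hand_right between 0.21 and 0.38 rad)) and height (world z) of indicator above 0.025 m), for 0.1 s.
At the end, for the whole second after the job is handed in: Every drag hand stands at the end of its gearbox's play (at most 0.03 rad short, 0.14 rad beyond); the indicator stands upright (within 0.1 rad), at rest and released on the pad of the gearbox with more play, its origin within 18 mm of the pad's centre (((value of joint gearbox_1_hand_left between 0.35 and 0.54 rad and value of joint gearbox_1_hand_right between 0.35 and 0.54 rad and value of joint gearbox_2_hand_left between 0.21 and 0.38 rad and value of joint gearbox_2_hand_right between 0.21 and 0.38 rad and horizontal distance between indicator and gearbox_1_pad below 0.018 m and z of indicator in the frame of gearbox_1_pad between -0.004 and 0.004 m) or (value of joint gearbox_1_hand_left between 0.09 and 0.26 rad and value of joint gearbox_1_hand_right between 0.09 and 0.26 rad and value of joint gearbox_2_hand_left between 0.21 and 0.38 rad and value of joint gearbox_2_hand_right between 0.21 and 0.38 rad and horizontal distance between indicator and gearbox_2_pad below 0.018 m and z of indicator in the frame of gearbox_2_pad between -0.004 and 0.004 m)) and angle between indicator's own z axis and vertical below 0.1 rad and linear speed of indicator below 0.02 m/s); the robot touches nothing.
It fails at once if a gear is strained: its shaft turned more than 0.14 rad (value of joint any of gearbox_1_shaft, gearbox_2_shaft above 0.14 rad or value of joint any of gearbox_1_shaft, gearbox_2_shaft below -0.14 rad).
It fails at once if the indicator is tipped by more than 0.6 rad (angle between indicator's own z axis and vertical above 0.6 rad).
It fails at once if a bystander is shifted by more than 30 mm (distance of any of test_cylinder, fluid_jar, valve_body, driver from where it was at the start of the episode above 0.03 m).
It also fails if it takes over 64 s, if anything falls off the work surface, if the arm or the gripper's body presses on something with over 40 N, if the wrist force passes 120 N, or if a joint passes its speed limit or range.

## Robot

A 6-joint arm with a two-finger parallel gripper is mounted at the origin on a cart in front of the work surface, level with it; the furniture and walls round the work are solid. World frame = base frame: x ahead of the robot, y to its left, z up, the work surface at z = 0. Lengths are in m, angles in rad, forces in N, time in s.
With the tool pointing down it reaches from about 0.275 to 0.975 m from the base axis. Payload 8.4 kg.
Tool frame: the origin (TCP) lies at the very end of the fingers, on their centre line; the grasp point (between the pads) lies 19 mm behind it; x points along the fingers, y is the direction in which the jaws open and shut, and the axes are right-handed (so a half turn about x gives the same grasp; the last joint's range is limited). The gripper opens to 92 mm and grips with 3 to 60 N. Pads are 20 mm wide; open, the fingers measure 128 mm over their backs; the gripper's body (75 mm by 189 mm) begins 69 mm behind the grasp point.
Start: joints at [1.271, 0.353, 1.633, -0, 1.155, -0.002], TCP at [0.183, 0.597, 0.215] pointing down, gripper open.
Joint ranges: [-2.63, 2.63], [-0.92, 2.1], [0.06, 2.66], [-1.3, 4.44], [0, 2.69], [-3.02, 3.02]. Speed limits (rad/s): [2.22, 2.22, 2.79, 3.14, 3.14, 3.14].

## Interface

Orientations are given as a rotation vector (axis times angle).
In Python, from bench import env, camera, sign_off gives the robot as it stands.
- The arm moves only by the tool step_arm, never from a script. Its argument "targets" is a list of rows, each an object of numbers: "claw": the finger opening in mm, from 0 to 91.9; "tx", "ty", "tz": the shift along the tool's x, y, z in mm; "roll": the turn about the tool's x in rad. In form: [{"claw": .., "tx": .., "ty": .., "tz": .., "roll": ..}, ...]. A call has 1 to 20 rows; each row is the pose to reach, as a shift and turn from the pose measured when the call began, along the tool's axes at that moment; what a row does not reach only later rows make up. A row lasts 1/12 s, in which the tool goes at most 41.7 mm and 7.16 degrees, less where a joint would pass 70% of its speed; a pose out of reach is approached as far as the arm can. A call with a gripper value outside its range is refused whole. The fingers move at their own pace and stop on an object; the grip force is fixed at half the most. Time passes only in rows, so rows that repeat a pose let the fingers close. It gives the time, the measured TCP pose, the force and the opening at its end, in the units of the state.
- env.get_obs(): the state, without advancing time (a new reading comes with each control period).
- camera(name): name is "side" or "top" or "wrist"; returns a dict with "frame" (420x560x3 uint8, red, green, blue), "range_z" (420x560 float32, m along the optical axis (not along the pixel's ray), 0 where there is no reading), "fx", "fy", "cx", "cy" (pixels), "xyz" and "orientation" of the camera in the world; the wrist camera has in their place "tool_from_camera" (4x4, takes a point from camera to tool coordinates, whose origin is the TCP and whose axes are the tool frame's). Camera axes: x right, y down, z forward; pixel columns grow to the right and rows downward; lengths in m; the calibration is good to about 2 mm. A picture is of the moment at which its call begins: read the wrist's pose just before it.
- sign_off(): hands the job in, once; it reports no verdict.
The state is a dict: "time_s": time; "q": joint angles; "qvel": joint speeds; "joint_torque": joint torques, N m; "tcp_pos": TCP position; "orientation": TCP orientation; "force": force on the tool from outside, world axes, zero at the start; "ft_torque": the same for the moment, N m; "gripper_width": finger opening in m.
Only numpy, scipy, OpenCV 4.12 (cv2) and the standard library are available. Lean on these libraries where they do the work, as an engineer would, in place of code of your own. Each camera call takes 0.05 s, during which the arm holds its last target.

## Working session

There is one attempt and no reset: what is moved stays moved. The work goes in short steps, Python scripts to look and compute and a tool call to move; the robot and the scene stay as the last step left them, time stands still between calls to the robot, and variables do not carry over. Pictures are saved under pics/ and viewed, and the job is handed in when it is done.

Besides the shell and the picture viewer there is one more tool, called after "Emit:" as a command line: name --argument value ..., lists and objects as JSON in quotes. step_arm: Moves the arm, as the interface text tells. Its arguments: {"type":"object","properties":{"targets":{"type":"array"}},"required":["targets"]}

```bash
mkdir -p pics; ls; cat > h.py <<'E'
import numpy as np,cv2
from scipy.spatial.transform import Rotation as R
from bench import env,camera,sign_off
def Rm(o):
    o=np.array(o,float)
    return R.from_rotvec(o).as_matrix() if o.shape==(3,) else (R.from_quat(o).as_matrix() if o.shape==(4,) else o)
def pose(c,o):
    if 'xyz' in c: return Rm(c['orientation']),np.array(c['xyz'])
    T=np.array(c['tool_from_camera']);W=np.eye(4);W[:3,:3]=Rm(o['orientation']);W[:3,3]=o['tcp_pos']
    T=W@T;return T[:3,:3],T[:3,3]
def cloud(c,o=None):
    M,t=pose(c,o);h,w=c['range_z'].shape
    v,u=np.mgrid[:h,:w];z=c['range_z']
    P=np.stack([(u-c['cx'])/c['fx']*z,(v-c['cy'])/c['fy']*z,z],-1)
    return P@M.T+t
def ray(c,u,v,z,o=None):
    M,t=pose(c,o);d=M@np.array([(u-c['cx'])/c['fx'],(v-c['cy'])/c['fy'],1.]);return t+d*(z-t[2])/d[2]
E
python3 - <<'E'
from h import *
o=env.get_obs();print(o)
for n in ("side","top","wrist"):
    c=camera(n);cv2.imwrite(f"pics/{n}0.png",c['frame'][:,:,::-1]);np.savez(f"{n}0.npz",**c)
    print(n,{k:v for k,v in c.items() if k not in('frame','range_z')})
E
```

```text
pics
{'time_s': 0.0, 'q': array([ 1.27061332e+00,  3.53640660e-01,  1.63410908e+00,  1.04239747e-05,
        1.15519577e+00, -2.38637115e-03]), 'qvel': array([ 8.51598199e-04, -8.17303034e-04,  8.52515084e-04, -3.44377506e-04,
        1.34931308e-03,  9.38879301e-05]), 'joint_torque': array([-8.60941291e-04, -5.93835247e+01, -3.34216404e+01,  6.97576418e-02,
        2.31281924e-02, -1.51333488e-04]), 'tcp_pos': array([0.18323017, 0.59703396, 0.21387909]), 'orientation': array([ 0.23269036,  1.55834243, -0.23479534]), 'force': array([-0.45214664, -0.03661354,  0.40696866]), 'ft_torque': array([ 0.00353327, -0.02706782,  0.00560967]), 'gripper_width': 0.09186050991219613}
side {'fx': 395.72469929467064, 'fy': 395.72469929467064, 'cx': 277.07430494928974, 'cy': 212.58061971519442, 'xyz': array([ 0.091149  , -0.76299222,  0.60702929]), 'orientation': array([-2.00087309,  0.56918853, -0.35082909])}
top {'fx': 459.64888308901345, 'fy': 459.64888308901345, 'cx': 284.4917848887925, 'cy': 201.55004592010744, 'xyz': array([0.26496939, 0.03099273, 1.50406959]), 'orientation': array([-2.06931862,  2.14018432, -0.23296688])}
wrist {'fx': 310.72916828765386, 'fy': 310.72916828765386, 'cx': 277.6391862611649, 'cy': 209.43696913828293, 'tool_from_camera': array([[ 2.00748209e-05, -2.80852233e-01,  9.59751021e-01,
        -1.71410028e-01],
       [ 9.99999784e-01,  6.36687433e-04,  1.65397345e-04,
        -7.15317087e-04],
       [-6.57513628e-04,  9.59750810e-01,  2.80852185e-01,
        -7.83341681e-02],
       [ 0.00000000e+00,  0.00000000e+00,  0.00000000e+00,
         1.00000000e+00]])}
```

View pics/side0.png

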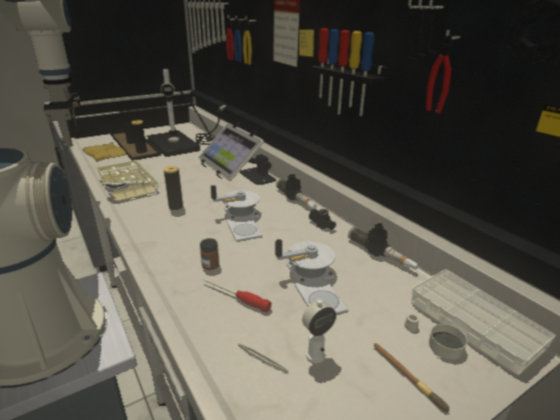

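View pics/top0.png

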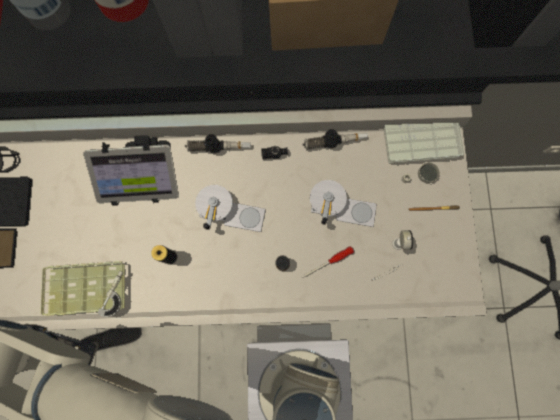

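View pics/wrist0.png

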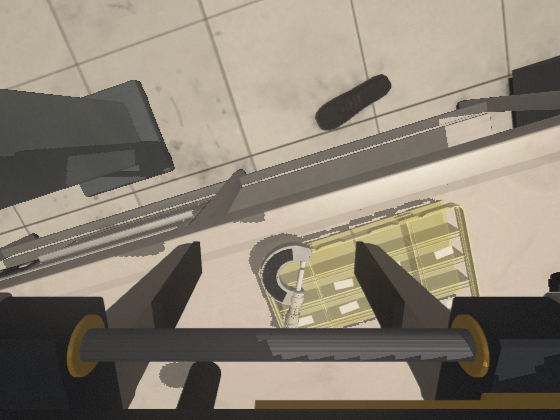

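The top view shows gearbox A with its axis at about (214,205), knob (208,225) and pad (248,217). Gearbox B has its axis at (328,200), knob (327,223) and pad (358,212). The indicator is at (404,240). I'll zoom in next.

```bash
python3 - <<'E'
from h import *
c=dict(np.load("top0.npz"));im=c['frame'][:,:,::-1]
cv2.imwrite("pics/topz.png",cv2.resize(im[170:260,180:430],None,fx=3.2,fy=3.2,interpolation=cv2.INTER_CUBIC))
for n,k,a,p in (("A",(208,225),(214,205),(248,217)),("B",(327,223),(328,200),(358,212))):
    print(n,ray(c,*k,.109).round(3),ray(c,*a,.06).round(3),ray(c,*p,.008).round(3))
P=cloud(c)
m=(P[...,2]>.04)&(P[...,2]<.2)&(P[...,0]>.2)&(P[...,0]<.75)
n,l,s,ct=cv2.connectedComponentsWithStats(m.astype(np.uint8))
for i in range(1,n):
    if s[i,4]>40: q=P[l==i];print(ct[i].round(0),s[i],q.mean(0).round(3),q[:,2].max().round(3))
E
```

```text
A [0.511 0.263 0.109] [0.585 0.252 0.06 ] [0.552 0.148 0.008]
B [ 0.505 -0.103  0.109] [ 0.589 -0.115  0.06 ] [ 0.556 -0.217  0.008]
[132. 174.] [  83  144   96   62 4735] [0.676 0.497 0.132] 0.199
[422. 154.] [389 149  75  12 444] [ 0.737 -0.436  0.044] 0.054
[328. 198.] [ 310  180   37   45 1091] [ 0.595 -0.114  0.056] 0.114
[213. 204.] [ 195  185   37   45 1103] [0.59  0.256 0.057] 0.112
[405. 239.] [396 230  17  19 258] [ 0.447 -0.339  0.109] 0.14
[162. 254.] [151 245  24  19 316] [0.426 0.399 0.118] 0.143
[282. 262.] [275 255  15  16 178] [0.393 0.039 0.068] 0.078
[112. 298.] [ 97 269  27  48 467] [0.303 0.569 0.05 ] 0.06
```

View pics/topz.png

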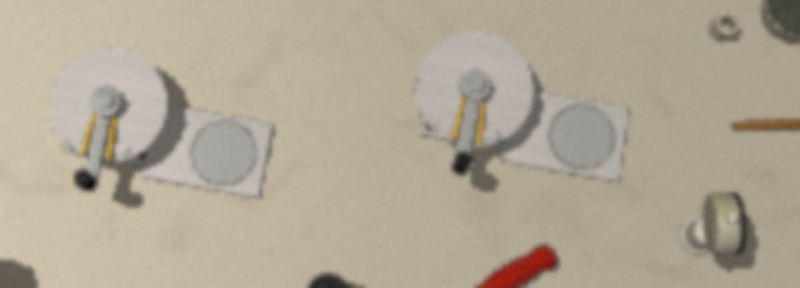

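```bash
python3 - <<'E'
from h import *
c=dict(np.load("top0.npz"))
for n,k,a,p in (("A",(86,179),(109,103),(224,152)),("B",(461,161),(475,90),(582,135))):
    f=lambda q,z:ray(c,180+q[0]/3.2,170+q[1]/3.2,z)
    K,A,Pd=f(k,.109),f(a,.053),f(p,.008)
    d=(Pd-A)[:2];y=np.arctan2(d[1],d[0])-np.arctan2(-120,-20)
    e=(K-A)[:2]
    print(n,K.round(4),A.round(4),Pd.round(4),"len",np.hypot(*d).round(4),"yaw",y,"knob r",np.hypot(*e).round(4),"lever yaw",np.arctan2(-e[1],-e[0]).round(3))
o=env.get_obs();M=Rm(o['orientation']);print(M.round(3))
E
```

```text
A [0.5086 0.2667 0.109 ] [0.5955 0.2531 0.053 ] [0.5497 0.141  0.008 ] len 0.1211 yaw -0.22248138194087108 knob r 0.0879 lever yaw -0.154
B [ 0.514  -0.0944  0.109 ] [ 0.5964 -0.1174  0.053 ] [ 0.5551 -0.2302  0.008 ] len 0.1201 yaw -0.18592170509529682 knob r 0.0856 lever yaw -0.272
[[-0.     0.293  0.956]
 [-0.001  0.956 -0.293]
 [-1.    -0.001 -0.   ]]
```

Emit:
step_arm --targets '[{"ty": -120,"tz": 175,"tx": -30,"claw": 36},{"ty": -234,"tz": 340,"tx": -30,"claw": 36},{"ty": -234,"tz": 340,"tx": -30,"roll": -0.1,"claw": 36},{"ty": -234,"tz": 340,"tx": -30,"roll": -0.1,"claw": 36},{"ty": -234,"tz": 340,"tx": -30,"roll": -0.1,"claw": 36},{"ty": -234,"tz": 340,"tx": -30,"roll": -0.1,"claw": 36},{"ty": -234,"tz": 340,"tx": -30,"roll": -0.1,"claw": 36},{"ty": -234,"tz": 340,"tx": -30,"roll": -0.1,"claw": 36},{"ty": -234,"tz": 340,"tx": -30,"roll": -0.1,"claw": 36},{"ty": -234,"tz": 340,"tx": -30,"roll": -0.1,"claw": 36},{"ty": -234,"tz": 340,"tx": -30,"roll": -0.1,"claw": 36},{"ty": -234,"tz": 340,"tx": -30,"roll": -0.1,"claw": 36},{"ty": -234,"tz": 340,"tx": -30,"roll": -0.1,"claw": 36},{"ty": -234,"tz": 340,"tx": -30,"roll": -0.1,"claw": 36}]'

```text
validation failed for argument at $.ta...
```

```bash
cat > snap.py <<'E'
from h import *
import sys,pickle
def snap(n,tag):
    o=env.get_obs();c=camera(n);cv2.imwrite(f"pics/{tag}.png",c['frame'][:,:,::-1]);pickle.dump((o,c),open(tag+".pkl","wb"));return o,c
if __name__=="__main__":
    o,c=snap(sys.argv[1],sys.argv[2]);M=Rm(o['orientation'])
    print(o['time_s'],o['tcp_pos'].round(4),"toolyaw",np.arctan2(M[1,2],M[0,2]).round(3),M[:,0].round(3),o['force'].round(2),o['gripper_width'])
E
python3 snap.py wrist w1
```

```text
0.15 [0.1833 0.5971 0.2141] toolyaw -0.298 [-0.    -0.001 -1.   ] [-0.26  0.14  0.91] 0.09224533697005899
```

View pics/w1.png

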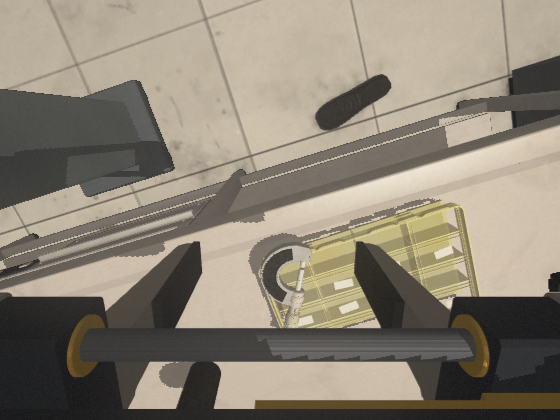

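Emit:
step_arm --targets '[{"claw": 36,"tx": -30,"ty": -120,"tz": 175,"roll": 0},{"claw": 36,"tx": -30,"ty": -234,"tz": 340,"roll": -0.1},{"claw": 36,"tx": -30,"ty": -234,"tz": 340,"roll": -0.1},{"claw": 36,"tx": -30,"ty": -234,"tz": 340,"roll": -0.1},{"claw": 36,"tx": -30,"ty": -234,"tz": 340,"roll": -0.1},{"claw": 36,"tx": -30,"ty": -234,"tz": 340,"roll": -0.1},{"claw": 36,"tx": -30,"ty": -234,"tz": 340,"roll": -0.1},{"claw": 36,"tx": -30,"ty": -234,"tz": 340,"roll": -0.1},{"claw": 36,"tx": -30,"ty": -234,"tz": 340,"roll": -0.1},{"claw": 36,"tx": -30,"ty": -234,"tz": 340,"roll": -0.1},{"claw": 36,"tx": -30,"ty": -234,"tz": 340,"roll": -0.1},{"claw": 36,"tx": -30,"ty": -234,"tz": 340,"roll": -0.1},{"claw": 36,"tx": -30,"ty": -234,"tz": 340,"roll": -0.1},{"claw": 36,"tx": -30,"ty": -234,"tz": 340,"roll": -0.1}]'

```text
time_s: 1.37
tcp_pos: [0.439, 0.2745, 0.2441]
orientation: [0.154, 1.566, -0.155]
force: [-0.1, -0.1, -0.2]
gripper_width: 0.0359
```

```bash
python3 snap.py wrist w2
```

```text
1.3667 [0.439  0.2745 0.2441] toolyaw -0.197 [-0.001 -0.001 -1.   ] [-0.06 -0.14 -0.23] 0.03586941046190763
```

View pics/w2.png

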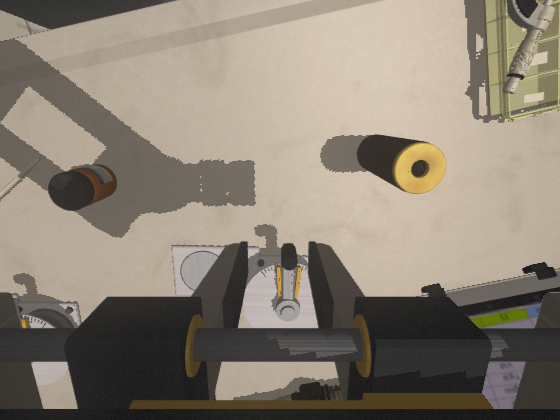

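The wrist view shows gearbox A's knob at (289,247), its hub at (288,310) and its pad at (203,270).

```bash
python3 - <<'E'
from h import *
import pickle
o,c=pickle.load(open("w2.pkl","rb"))
im=c['frame'][:,:,::-1]
cv2.imwrite("pics/w2z.png",cv2.resize(im[220:340,160:360],None,fx=4,fy=4,interpolation=cv2.INTER_CUBIC))
P=cloud(c,o)
for u,v in((289,247),(288,252),(288,310),(203,270),(262,290)): print((u,v),P[v,u].round(4))
print(ray(c,289,247,.109,o).round(4),ray(c,203,270,.008,o).round(4))
E
```

```text
(289, 247) [0.5034 0.274  0.0846]
(288, 252) [0.5028 0.2725 0.0992]
(288, 310) [0.5903 0.2566 0.0769]
(203, 270) [0.5464 0.1423 0.0099]
(262, 290) [0.5696 0.2266 0.0538]
[0.493  0.2751 0.109 ] [0.5473 0.1416 0.008 ]
```

View pics/w2z.png

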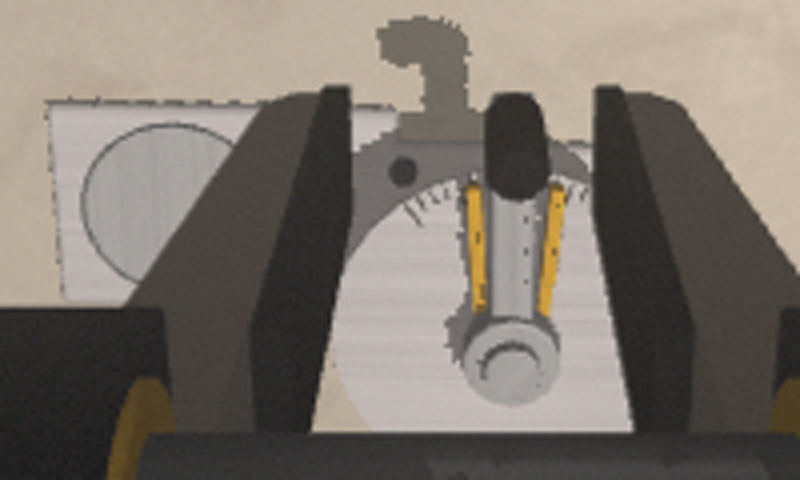

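```bash
python3 - <<'E'
from h import *
import pickle
o,c=pickle.load(open("w2.pkl","rb"))
M=Rm(o['orientation'])
P=cloud(c,o)
m=(P[...,2]>.1)&(P[...,2]<.12);m[:240]=0;m[290:]=0;m[:,:278]=0;m[:,300:]=0
q=P[m];print(len(q),q.mean(0).round(4),q.min(0).round(4),q.max(0).round(4))
K=ray(c,289.5,264,.109,o);H=ray(c,287.8,310,.077,o)
print("knob",K.round(4),"hub",H.round(4),"dist",np.hypot(*(K-H)[:2]).round(4),"lever yaw",np.arctan2(-(K-H)[1],-(K-H)[0]).round(3))
for n,p in(("top",(.5086,.2667)),("w",K)): 
    d=np.array([p[0],p[1],.09])-o['tcp_pos'];print(n,(M.T@d*1000).round(1))
E
```

```text
230 [0.5095 0.272  0.1086] [0.5024 0.2631 0.1002] [0.5199 0.2804 0.1123]
knob [0.5127 0.272  0.109 ] hub [0.5902 0.2564 0.077 ] dist 0.0791 lever yaw -0.198
top [154.1   6.2  69.9]
w [154.1  12.1  72.9]
```

Emit:
step_arm --targets '[{"claw": 36,"tx": 20,"ty": 10,"tz": 40,"roll": 0},{"claw": 36,"tx": 55,"ty": 10,"tz": 71,"roll": 0},{"claw": 36,"tx": 95,"ty": 10,"tz": 71,"roll": 0},{"claw": 36,"tx": 130,"ty": 10,"tz": 71,"roll": 0},{"claw": 36,"tx": 166,"ty": 10,"tz": 71,"roll": 0},{"claw": 36,"tx": 166,"ty": 10,"tz": 71,"roll": 0},{"claw": 36,"tx": 166,"ty": 10,"tz": 71,"roll": 0}]'

```text
time_s: 2.0
tcp_pos: [0.5085, 0.2708, 0.0769]
orientation: [0.15, 1.57, -0.155]
force: [0.6, 0.4, 0.5]
gripper_width: 0.0357
```

```bash
python3 snap.py wrist w3;python3 snap.py side s3
```

```text
2.0 [0.5085 0.2708 0.0769] toolyaw -0.195 [-0.005 -0.003 -1.   ] [0.63 0.43 0.47] 0.03569934727706511
2.05 [0.5102 0.2716 0.0789] toolyaw -0.195 [-0.001 -0.001 -1.   ] [-0.31 -0.38  0.43] 0.03612355657488159
```

View pics/w3.png

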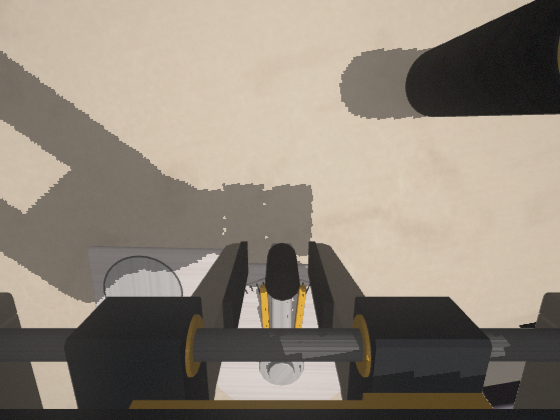

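The knob is at (282,270), centred between the fingers. I'll narrow the jaws and rock to the left.

Emit:
step_arm --targets '[{"claw": 22,"tx": 0,"ty": 0,"tz": 0,"roll": 0},{"claw": 22,"tx": 0,"ty": 2,"tz": 0,"roll": 0},{"claw": 22,"tx": 0,"ty": 4,"tz": 0,"roll": 0},{"claw": 22,"tx": 0,"ty": 6,"tz": 0,"roll": 0},{"claw": 22,"tx": 0,"ty": 8,"tz": 0,"roll": 0},{"claw": 22,"tx": 0,"ty": 10,"tz": 0,"roll": 0},{"claw": 22,"tx": 0,"ty": 10,"tz": 0,"roll": 0},{"claw": 22,"tx": 0,"ty": 10,"tz": 0,"roll": 0}]'

```text
time_s: 2.77
tcp_pos: [0.5131, 0.2818, 0.0801]
orientation: [0.153, 1.564, -0.153]
force: [0.1, -0.4, 0.2]
gripper_width: 0.0223
```

```bash
cat > st.py <<'E'
from h import *
o=env.get_obs();M=Rm(o['orientation']);print(o['time_s'],o['tcp_pos'].round(4),"tool force",(M.T@o['force']).round(2),o['gripper_width'].round(4))
E
python3 st.py
```

```text
Traceback (most recent call last):
  File "st.py", line 2, in <module>
    o=env.get_obs();M=Rm(o['orientation']);print(o['time_s'],o['tcp_pos'].round(4),"tool force",(M.T@o['force']).round(2),o['gripper_width'].round(4))
                                                                                                                          ^^^^^^^^^^^^^^^^^^^^^^^^
AttributeError: 'float' object has no attribute 'round'
```

Emit:
step_arm --targets '[{"claw": 22,"tx": 2,"ty": 2,"tz": 0,"roll": 0},{"claw": 22,"tx": 2,"ty": 4,"tz": 0.5,"roll": 0},{"claw": 22,"tx": 2,"ty": 4,"tz": 0.5,"roll": 0},{"claw": 22,"tx": 2,"ty": 4,"tz": 0.5,"roll": 0}]'

```text
time_s: 3.1
tcp_pos: [0.5144, 0.2857, 0.0779]
orientation: [0.153, 1.564, -0.153]
force: [-0.4, -0.3, -0.2]
gripper_width: 0.022
```

Emit:
step_arm --targets '[{"claw": 22,"tx": 0,"ty": 2,"tz": 0.5,"roll": 0},{"claw": 22,"tx": 0,"ty": 4,"tz": 1,"roll": 0},{"claw": 22,"tx": 0,"ty": 4,"tz": 1,"roll": 0},{"claw": 22,"tx": 0,"ty": 4,"tz": 1,"roll": 0}]'

```text
time_s: 3.43
tcp_pos: [0.5162, 0.2896, 0.0779]
orientation: [0.153, 1.564, -0.153]
force: [-0.4, -0.8, -1.2]
gripper_width: 0.0221
```

Emit:
step_arm --targets '[{"claw": 22,"tx": 0,"ty": 2,"tz": 0.5,"roll": 0},{"claw": 22,"tx": 0,"ty": 4,"tz": 1,"roll": 0},{"claw": 22,"tx": 0,"ty": 4,"tz": 1,"roll": 0},{"claw": 22,"tx": 0,"ty": 4,"tz": 1,"roll": 0}]'

```text
time_s: 3.77
tcp_pos: [0.5181, 0.2935, 0.078]
orientation: [0.153, 1.564, -0.152]
force: [0.2, -0.4, -0.4]
gripper_width: 0.0224
```

Emit:
step_arm --targets '[{"claw": 22,"tx": 0,"ty": 2,"tz": 0.5,"roll": 0},{"claw": 22,"tx": 0,"ty": 4,"tz": 1,"roll": 0},{"claw": 22,"tx": 0,"ty": 4,"tz": 1,"roll": 0},{"claw": 22,"tx": 0,"ty": 4,"tz": 1,"roll": 0}]'

```text
time_s: 4.1
tcp_pos: [0.5199, 0.2974, 0.078]
orientation: [0.153, 1.564, -0.152]
force: [0.2, -0.3, 0.6]
gripper_width: 0.0224
```

Emit:
step_arm --targets '[{"claw": 22,"tx": 0,"ty": 2,"tz": 0.6,"roll": 0},{"claw": 22,"tx": 0,"ty": 4,"tz": 1.3,"roll": 0},{"claw": 22,"tx": 0,"ty": 4,"tz": 1.3,"roll": 0},{"claw": 22,"tx": 0,"ty": 4,"tz": 1.3,"roll": 0}]'

```text
time_s: 4.43
tcp_pos: [0.5221, 0.3012, 0.078]
orientation: [0.153, 1.564, -0.152]
force: [0.7, 0.7, -0.1]
gripper_width: 0.0222
```

Emit:
step_arm --targets '[{"claw": 22,"tx": 0,"ty": 2,"tz": 0.7,"roll": 0},{"claw": 22,"tx": 0,"ty": 4,"tz": 1.5,"roll": 0},{"claw": 22,"tx": 0,"ty": 4,"tz": 1.5,"roll": 0},{"claw": 22,"tx": 0,"ty": 4,"tz": 1.5,"roll": 0}]'

```text
time_s: 4.77
tcp_pos: [0.5245, 0.305, 0.078]
orientation: [0.153, 1.564, -0.152]
force: [0.2, -0.0, -0.5]
gripper_width: 0.0221
```

Emit:
step_arm --targets '[{"claw": 22,"tx": 0,"ty": 1.5,"tz": 0.6,"roll": 0},{"claw": 22,"tx": 0,"ty": 3,"tz": 1.3,"roll": 0},{"claw": 22,"tx": 0,"ty": 3,"tz": 1.3,"roll": 0},{"claw": 22,"tx": 0,"ty": 3,"tz": 1.3,"roll": 0}]'

```text
time_s: 5.1
tcp_pos: [0.5261, 0.3076, 0.0779]
orientation: [0.153, 1.564, -0.152]
force: [-0.7, -1.1, 0.1]
gripper_width: 0.0219
```

```bash
sed -i "s/,o\['gripper_width'\].round(4)//" st.py; python3 st.py; python3 snap.py wrist w4
```

```text
5.1 [0.5261 0.3076 0.0779] tool force [-0.08 -1.24 -0.52]
5.1 [0.5261 0.3076 0.0779] toolyaw -0.194 [ 0.001  0.    -1.   ] [-0.75 -1.12  0.08] 0.021917468527886303
```

View pics/w4.png

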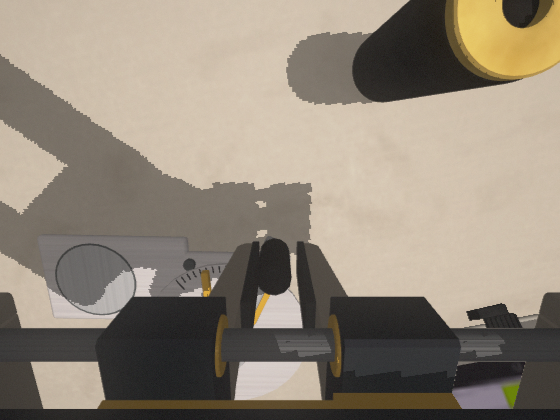

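Emit:
step_arm --targets '[{"claw": 22,"tx": 0,"ty": 1.5,"tz": 0.6,"roll": 0},{"claw": 22,"tx": 0,"ty": 3,"tz": 1.4,"roll": 0},{"claw": 22,"tx": 0,"ty": 3,"tz": 1.4,"roll": 0},{"claw": 22,"tx": 0,"ty": 3,"tz": 1.4,"roll": 0}]'

```text
time_s: 5.48
tcp_pos: [0.5277, 0.31, 0.0778]
orientation: [0.152, 1.565, -0.153]
force: [-3.3, -3.0, 1.9]
gripper_width: 0.0219
```

```bash
python3 st.py
```

```text
5.4833 [0.5277 0.31   0.0778] tool force [-1.88 -3.58 -2.64]
```

There is clear resistance of about 4.4 N, so the left play of A is around 0.40 rad. Now the right side.

Emit:
step_arm --targets '[{"claw": 22,"tx": 0,"ty": -10,"tz": -3.3,"roll": 0},{"claw": 22,"tx": 0,"ty": -20,"tz": -6.5,"roll": 0},{"claw": 22,"tx": 0,"ty": -30,"tz": -8.3,"roll": 0},{"claw": 22,"tx": 0,"ty": -40,"tz": -9,"roll": 0},{"claw": 22,"tx": 0,"ty": -50,"tz": -8.5,"roll": 0},{"claw": 22,"tx": 0,"ty": -60,"tz": -6.8,"roll": 0},{"claw": 22,"tx": 0,"ty": -68,"tz": -4.5,"roll": 0},{"claw": 22,"tx": 0,"ty": -72,"tz": -3.2,"roll": 0},{"claw": 22,"tx": 0,"ty": -72,"tz": -3.2,"roll": 0},{"claw": 22,"tx": 0,"ty": -72,"tz": -3.2,"roll": 0}]'

```text
time_s: 6.32
tcp_pos: [0.5111, 0.2398, 0.0778]
orientation: [0.153, 1.565, -0.153]
force: [-0.0, 0.3, -0.5]
gripper_width: 0.0224
```

```bash
python3 st.py
```

```text
6.3167 [0.5111 0.2398 0.0778] tool force [ 0.55  0.33 -0.08]
```

Emit:
step_arm --targets '[{"claw": 22,"tx": 0,"ty": -1.5,"tz": 0.6,"roll": 0},{"claw": 22,"tx": 0,"ty": -3,"tz": 1.2,"roll": 0},{"claw": 22,"tx": 0,"ty": -3,"tz": 1.2,"roll": 0},{"claw": 22,"tx": 0,"ty": -3,"tz": 1.2,"roll": 0}]'

```text
time_s: 6.65
tcp_pos: [0.5118, 0.237, 0.0779]
orientation: [0.153, 1.564, -0.152]
force: [-0.3, 2.0, -0.4]
gripper_width: 0.0219
```

Emit:
step_arm --targets '[{"claw": 22,"tx": 0,"ty": -1.5,"tz": 0.6,"roll": 0},{"claw": 22,"tx": 0,"ty": -3,"tz": 1.2,"roll": 0},{"claw": 22,"tx": 0,"ty": -3,"tz": 1.2,"roll": 0},{"claw": 22,"tx": 0,"ty": -3,"tz": 1.2,"roll": 0}]'

```text
time_s: 6.98
tcp_pos: [0.5122, 0.2341, 0.0779]
orientation: [0.154, 1.565, -0.152]
force: [-2.0, 3.9, 0.1]
gripper_width: 0.022
```

```bash
python3 st.py
```

```text
6.9833 [0.5122 0.2341 0.0779] tool force [-0.14  3.39 -2.75]
```

Emit:
step_arm --targets '[{"claw": 24,"tx": 0,"ty": 6,"tz": -2,"roll": 0},{"claw": 26,"tx": -5,"ty": 6,"tz": -2,"roll": 0},{"claw": 30,"tx": -45,"ty": 6,"tz": -2,"roll": 0},{"claw": 36,"tx": -85,"ty": 0,"tz": -2,"roll": 0},{"claw": 36,"tx": -120,"ty": -20,"tz": -40,"roll": 0},{"claw": 36,"tx": -150,"ty": -30,"tz": -60,"roll": 0},{"claw": 36,"tx": -150,"ty": -30,"tz": -60,"roll": 0}]'

```text
time_s: 7.57
tcp_pos: [0.4461, 0.2155, 0.2323]
orientation: [0.155, 1.561, -0.151]
force: [1.7, 0.7, 0.7]
gripper_width: 0.0357
```

```bash
python3 snap.py wrist w5; python3 -c "
import cv2;i=cv2.imread('pics/w5.png');cv2.imwrite('pics/w5z.png',cv2.resize(i[200:350,180:440],None,fx=3,fy=3,interpolation=2))"
```

```text
7.5667 [0.4461 0.2155 0.2323] toolyaw -0.195 [ 0.004  0.002 -1.   ] [1.74 0.68 0.7 ] 0.035674200929260824
```

View pics/w5z.png

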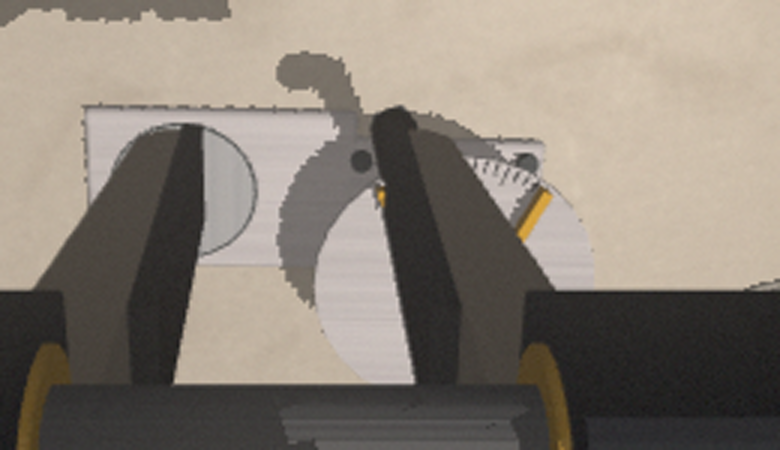

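A's two hands are out well to both sides, at (545,205) on the left and (381,195) beside the knob. Going on to B.

Emit:
step_arm --targets '[{"claw": 50,"tx": -12,"ty": -40,"tz": 8,"roll": 0},{"claw": 50,"tx": -12,"ty": -80,"tz": 16,"roll": 0},{"claw": 50,"tx": -12,"ty": -120,"tz": 23,"roll": 0},{"claw": 50,"tx": -12,"ty": -160,"tz": 31,"roll": 0},{"claw": 50,"tx": -12,"ty": -200,"tz": 39,"roll": 0},{"claw": 50,"tx": -12,"ty": -240,"tz": 47,"roll": 0},{"claw": 50,"tx": -12,"ty": -289,"tz": 56,"roll": 0},{"claw": 50,"tx": -12,"ty": -289,"tz": 56,"roll": 0},{"claw": 50,"tx": -12,"ty": -289,"tz": 56,"roll": 0},{"claw": 50,"tx": -12,"ty": -289,"tz": 56,"roll": 0}]'

```text
time_s: 8.45
tcp_pos: [0.4459, -0.0787, 0.2425]
orientation: [0.157, 1.561, -0.152]
force: [0.3, 0.3, 0.3]
gripper_width: 0.0498
```

```bash
python3 snap.py wrist w6; python3 -c "
import cv2;i=cv2.imread('pics/w6.png');cv2.imwrite('pics/w6z.png',cv2.resize(i[210:350,160:420],None,fx=3,fy=3,interpolation=2))"
```

```text
8.45 [ 0.4459 -0.0787  0.2425] toolyaw -0.197 [ 0.005  0.003 -1.   ] [0.31 0.28 0.29] 0.04984366071166096
```

View pics/w6z.png

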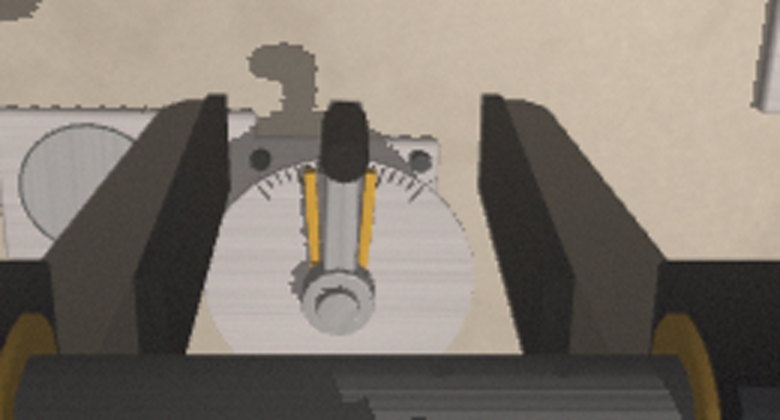

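```bash
python3 - <<'E'
from h import *
import pickle
o,c=pickle.load(open("w6.pkl","rb"))
M=Rm(o['orientation'])
K=ray(c,275.3,264,.109,o);H=ray(c,272.7,310.5,.077,o);Pd=ray(c,160+82/3,210+183/3,.008,o)
d=(Pd-H)[:2]
print("knob",K.round(4),"hub",H.round(4),"dist",np.hypot(*(K-H)[:2]).round(4),"lever yaw",np.arctan2(-(K-H)[1],-(K-H)[0]).round(3),"pad",Pd.round(4),np.hypot(*d),np.arctan2(d[1],d[0])+1.7359)
d=np.array([K[0],K[1],.078])-o['tcp_pos'];print((M.T@d*1000).round(1))
E
```

```text
knob [ 0.5167 -0.0956  0.109 ] hub [ 0.5944 -0.1146  0.077 ] dist 0.08 lever yaw -0.24 pad [ 0.5519 -0.2327  0.008 ] 0.125479020841607 -0.18038099023479837
[164.8  -3.4  72.1]
```

Emit:
step_arm --targets '[{"claw": 36,"tx": 20,"ty": -3,"tz": 40,"roll": 0},{"claw": 36,"tx": 55,"ty": -3,"tz": 70,"roll": 0},{"claw": 36,"tx": 95,"ty": -3,"tz": 70,"roll": 0},{"claw": 36,"tx": 130,"ty": -3,"tz": 70,"roll": 0},{"claw": 36,"tx": 165,"ty": -3,"tz": 70,"roll": 0},{"claw": 36,"tx": 165,"ty": -3,"tz": 70,"roll": 0},{"claw": 36,"tx": 165,"ty": -3,"tz": 70,"roll": 0}]'

```text
time_s: 9.08
tcp_pos: [0.5136, -0.0921, 0.0767]
orientation: [0.154, 1.566, -0.148]
force: [0.2, -1.0, -0.4]
gripper_width: 0.0359
```

```bash
python3 snap.py wrist w7;python3 st.py
```

```text
9.0833 [ 0.5136 -0.0921  0.0767] toolyaw -0.193 [ 0.     0.004 -1.   ] [ 0.24 -0.99 -0.4 ] 0.035912174025639204
9.1333 [ 0.5152 -0.0926  0.0786] tool force [-0.1   0.19  0.38]
```

View pics/w7.png

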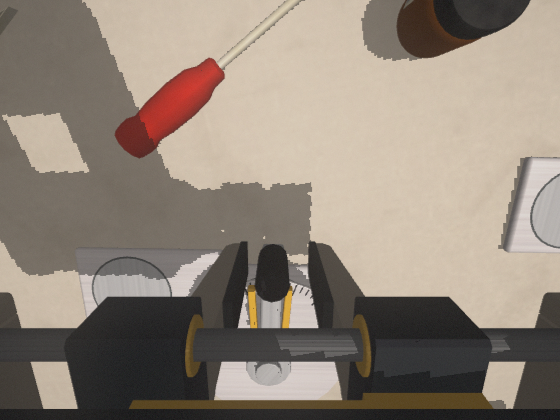

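The knob is at (273,270), about 2 mm right of the jaw centre at 278. I'll narrow the jaws with a small shift and rock left.

Emit:
step_arm --targets '[{"claw": 22,"tx": 0,"ty": -2,"tz": -1,"roll": 0},{"claw": 22,"tx": 0,"ty": -2,"tz": -1,"roll": 0},{"claw": 22,"tx": 0,"ty": 0,"tz": -1,"roll": 0},{"claw": 22,"tx": 0,"ty": 2,"tz": -1,"roll": 0},{"claw": 22,"tx": 0,"ty": 4,"tz": -1,"roll": 0},{"claw": 22,"tx": 0,"ty": 6,"tz": -1,"roll": 0},{"claw": 22,"tx": 0,"ty": 6,"tz": -1,"roll": 0},{"claw": 22,"tx": 0,"ty": 6,"tz": -1,"roll": 0}]'

```text
time_s: 9.8
tcp_pos: [0.5153, -0.0864, 0.0786]
orientation: [0.154, 1.562, -0.149]
force: [0.8, 0.1, -0.2]
gripper_width: 0.0224
```

Emit:
step_arm --targets '[{"claw": 22,"tx": 0,"ty": 2,"tz": 0.2,"roll": 0},{"claw": 22,"tx": 0,"ty": 4,"tz": 0.4,"roll": 0},{"claw": 22,"tx": 0,"ty": 4,"tz": 0.4,"roll": 0},{"claw": 22,"tx": 0,"ty": 4,"tz": 0.4,"roll": 0}]'

```text
time_s: 10.13
tcp_pos: [0.5165, -0.0825, 0.0786]
orientation: [0.154, 1.562, -0.148]
force: [-0.0, 0.2, 0.3]
gripper_width: 0.0219
```

```bash
python3 st.py
```

```text
10.1333 [ 0.5165 -0.0825  0.0786] tool force [-0.28  0.16 -0.08]
```

Emit:
step_arm --targets '[{"claw": 22,"tx": 0,"ty": 2,"tz": 0.3,"roll": 0},{"claw": 22,"tx": 0,"ty": 4,"tz": 0.6,"roll": 0},{"claw": 22,"tx": 0,"ty": 4,"tz": 0.6,"roll": 0},{"claw": 22,"tx": 0,"ty": 4,"tz": 0.6,"roll": 0}]'

```text
time_s: 10.47
tcp_pos: [0.5179, -0.0785, 0.0786]
orientation: [0.154, 1.562, -0.148]
force: [-0.2, 0.4, 0.7]
gripper_width: 0.0221
```

Emit:
step_arm --targets '[{"claw": 22,"tx": 0,"ty": 1.5,"tz": 0.3,"roll": 0},{"claw": 22,"tx": 0,"ty": 3,"tz": 0.6,"roll": 0},{"claw": 22,"tx": 0,"ty": 3,"tz": 0.6,"roll": 0},{"claw": 22,"tx": 0,"ty": 3,"tz": 0.6,"roll": 0}]'

```text
time_s: 10.8
tcp_pos: [0.5192, -0.0756, 0.0786]
orientation: [0.154, 1.562, -0.148]
force: [0.2, -0.4, -0.5]
gripper_width: 0.0218
```

```bash
python3 st.py
```

```text
10.8 [ 0.5192 -0.0756  0.0786] tool force [ 0.46 -0.33  0.23]
```

Emit:
step_arm --targets '[{"claw": 22,"tx": 0,"ty": 1.5,"tz": 0.4,"roll": 0},{"claw": 22,"tx": 0,"ty": 3,"tz": 0.7,"roll": 0},{"claw": 22,"tx": 0,"ty": 3,"tz": 0.7,"roll": 0},{"claw": 22,"tx": 0,"ty": 3,"tz": 0.7,"roll": 0}]'

```text
time_s: 11.13
tcp_pos: [0.5202, -0.0729, 0.0785]
orientation: [0.153, 1.562, -0.148]
force: [-2.6, -2.5, 1.0]
gripper_width: 0.0219
```

Emit:
step_arm --targets '[{"claw": 22,"tx": 0,"ty": 1.5,"tz": 0.4,"roll": 0},{"claw": 22,"tx": 0,"ty": 3,"tz": 0.8,"roll": 0},{"claw": 22,"tx": 0,"ty": 3,"tz": 0.8,"roll": 0},{"claw": 22,"tx": 0,"ty": 3,"tz": 0.8,"roll": 0}]'

```text
time_s: 11.47
tcp_pos: [0.5212, -0.0704, 0.0785]
orientation: [0.153, 1.563, -0.149]
force: [-2.4, -4.7, 1.7]
gripper_width: 0.0214
```

```bash
python3 st.py
```

```text
11.4667 [ 0.5212 -0.0704  0.0785] tool force [-1.73 -5.07 -1.44]
```

B resists at 5.3 N on the left. Now its right side.

Emit:
step_arm --targets '[{"claw": 22,"tx": 0,"ty": -10,"tz": -2.3,"roll": 0},{"claw": 22,"tx": 0,"ty": -20,"tz": -3.4,"roll": 0},{"claw": 22,"tx": 0,"ty": -30,"tz": -3.3,"roll": 0},{"claw": 22,"tx": 0,"ty": -38,"tz": -2.3,"roll": 0},{"claw": 22,"tx": 0,"ty": -44,"tz": -1.1,"roll": 0},{"claw": 22,"tx": 0,"ty": -44,"tz": -1.1,"roll": 0},{"claw": 22,"tx": 0,"ty": -44,"tz": -1.1,"roll": 0}]'

```text
time_s: 12.05
tcp_pos: [0.5119, -0.1139, 0.0784]
orientation: [0.154, 1.563, -0.149]
force: [-0.2, -0.2, 0.4]
gripper_width: 0.0219
```

Emit:
step_arm --targets '[{"claw": 22,"tx": 0,"ty": -1.5,"tz": 0.4,"roll": 0},{"claw": 22,"tx": 0,"ty": -3,"tz": 0.7,"roll": 0},{"claw": 22,"tx": 0,"ty": -3,"tz": 0.7,"roll": 0},{"claw": 22,"tx": 0,"ty": -3,"tz": 0.7,"roll": 0}]'

```text
time_s: 12.38
tcp_pos: [0.5121, -0.1169, 0.0784]
orientation: [0.153, 1.563, -0.149]
force: [0.1, 0.2, -0.9]
gripper_width: 0.0217
```

```bash
python3 st.py
```

```text
12.3833 [ 0.5121 -0.1169  0.0784] tool force [0.89 0.24 0.09]
```

Emit:
step_arm --targets '[{"claw": 22,"tx": 0,"ty": -1.5,"tz": 0.4,"roll": 0},{"claw": 22,"tx": 0,"ty": -3,"tz": 0.8,"roll": 0},{"claw": 22,"tx": 0,"ty": -3,"tz": 0.8,"roll": 0},{"claw": 22,"tx": 0,"ty": -3,"tz": 0.8,"roll": 0}]'

```text
time_s: 12.72
tcp_pos: [0.5123, -0.1199, 0.0784]
orientation: [0.154, 1.563, -0.149]
force: [0.1, 0.6, 0.1]
gripper_width: 0.0221
```

```bash
python3 st.py
```

```text
12.7167 [ 0.5123 -0.1199  0.0784] tool force [-0.11  0.58  0.04]
```

Emit:
step_arm --targets '[{"claw": 22,"tx": 0,"ty": -1.5,"tz": 0.4,"roll": 0},{"claw": 22,"tx": 0,"ty": -3,"tz": 0.8,"roll": 0},{"claw": 22,"tx": 0,"ty": -3,"tz": 0.8,"roll": 0},{"claw": 22,"tx": 0,"ty": -3,"tz": 0.8,"roll": 0}]'

```text
time_s: 13.05
tcp_pos: [0.5122, -0.1228, 0.0783]
orientation: [0.154, 1.563, -0.149]
force: [-1.3, 3.2, 0.5]
gripper_width: 0.0222
```

```bash
python3 st.py
```

```text
13.05 [ 0.5122 -0.1228  0.0783] tool force [-0.46  2.88 -1.89]
```

Both sides of B resist: 5.3 N at the left and 3.4 N at the right. The span at the knob is about 49 mm, against about 73 mm for A, so A has more play. I'll back off, lift, and go look at the indicator.

Emit:
step_arm --targets '[{"claw": 24,"tx": 0,"ty": 5,"tz": -2,"roll": 0},{"claw": 26,"tx": -5,"ty": 5,"tz": -2,"roll": 0},{"claw": 30,"tx": -45,"ty": 5,"tz": -2,"roll": 0},{"claw": 50,"tx": -85,"ty": 0,"tz": -5,"roll": 0},{"claw": 70,"tx": -120,"ty": -30,"tz": -30,"roll": 0},{"claw": 70,"tx": -150,"ty": -65,"tz": -50,"roll": 0},{"claw": 70,"tx": -180,"ty": -100,"tz": -72,"roll": 0},{"claw": 70,"tx": -180,"ty": -140,"tz": -72,"roll": 0},{"claw": 70,"tx": -180,"ty": -180,"tz": -72,"roll": 0},{"claw": 70,"tx": -180,"ty": -215,"tz": -72,"roll": 0},{"claw": 70,"tx": -180,"ty": -215,"tz": -72,"roll": 0},{"claw": 70,"tx": -180,"ty": -215,"tz": -72,"roll": 0},{"claw": 70,"tx": -180,"ty": -215,"tz": -72,"roll": 0}]'

```text
time_s: 14.13
tcp_pos: [0.3996, -0.3205, 0.2574]
orientation: [0.156, 1.563, -0.15]
force: [-0.3, 0.1, -0.6]
gripper_width: 0.0701
```

```bash
python3 snap.py wrist w8; python3 snap.py top t8; python3 -c "
import cv2;i=cv2.imread('pics/t8.png');cv2.imwrite('pics/t8z.png',cv2.resize(i[170:260,180:430],None,fx=3.2,fy=3.2,interpolation=2))"
```

```text
14.1333 [ 0.3996 -0.3205  0.2574] toolyaw -0.195 [ 0.002  0.003 -1.   ] [-0.28  0.13 -0.55] 0.0700528600477525
14.1833 [ 0.3998 -0.3197  0.2572] toolyaw -0.194 [ 0.002  0.004 -1.   ] [-0.77  0.41  0.67] 0.07013904550376655
```

View pics/w8.png

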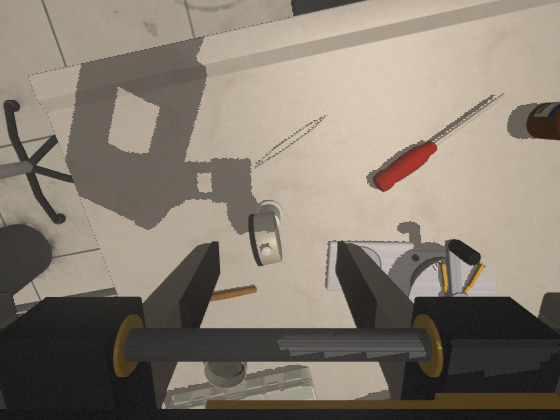

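View pics/t8z.png

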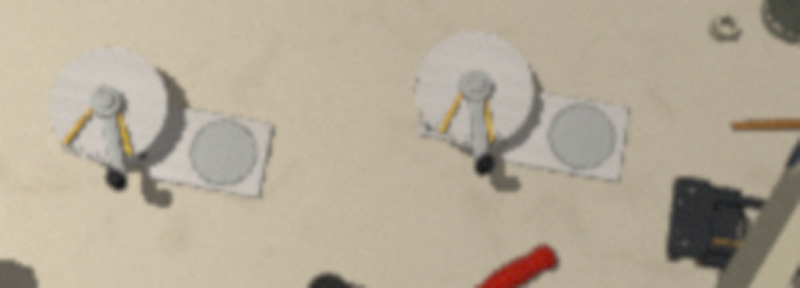

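Both levers have swung and all four hands are out, with A's spread wider. The indicator head is at about (265,240) in the wrist view, and its foot at (270,212).

```bash
python3 - <<'E'
from h import *
import pickle
o,c=pickle.load(open("w8.pkl","rb"));M=Rm(o['orientation'])
im=c['frame'][:,:,::-1];cv2.imwrite("pics/w8z.png",cv2.resize(im[190:290,220:310],None,fx=6,fy=6,interpolation=cv2.INTER_CUBIC))
P=cloud(c,o)
m=np.zeros(P.shape[:2],bool);m[195:280,240:295]=1
h=m&(P[...,2]>.07)&(P[...,2]<.15);q=P[h]
print(len(q),q.min(0).round(3),q.max(0).round(3))
(ce,sz,an)=cv2.minAreaRect((q[:,:2]*1000).astype(np.float32));print(ce,sz,an)
t=q[q[:,2]>.115];print("upper",len(t),cv2.minAreaRect((t[:,:2]*1000).astype(np.float32)))
t=q[(q[:,2]>.09)&(q[:,2]<.12)];print("mid",len(t),cv2.minAreaRect((t[:,:2]*1000).astype(np.float32)))
f=P[m&(P[...,2]>.004)&(P[...,2]<.05)];print("foot",len(f),f.mean(0).round(3),f.min(0).round(3),f.max(0).round(3))
o2,c2=pickle.load(open("t8.pkl","rb"))
c0=dict(np.load("top0.npz"));P0=cloud(c0);q=P0[228:252,392:416].reshape(-1,3);q=q[q[:,2]>.07]
print("top0",len(q),cv2.minAreaRect((q[:,:2]*1000).astype(np.float32)))
E
```

```text
1470 [ 0.418 -0.358  0.075] [ 0.473 -0.33   0.139]
(445.2892150878906, -344.3123474121094) (28.340932846069336, 54.980525970458984) 89.9024429321289
upper 1138 ((446.7787170410156, -344.20880126953125), (51.35495376586914, 28.309194564819336), 0.2657533586025238)
mid 484 ((445.2892150878906, -344.3123474121094), (28.340932846069336, 54.980525970458984), 89.9024429321289)
foot 303 [ 0.438 -0.338  0.019] [ 0.428 -0.363  0.004] [ 0.536 -0.323  0.05 ]
top0 237 ((349.9243469238281, -174.26292419433594), (59.47930908203125, 440.28533935546875), 30.17823600769043)
```

View pics/w8z.png

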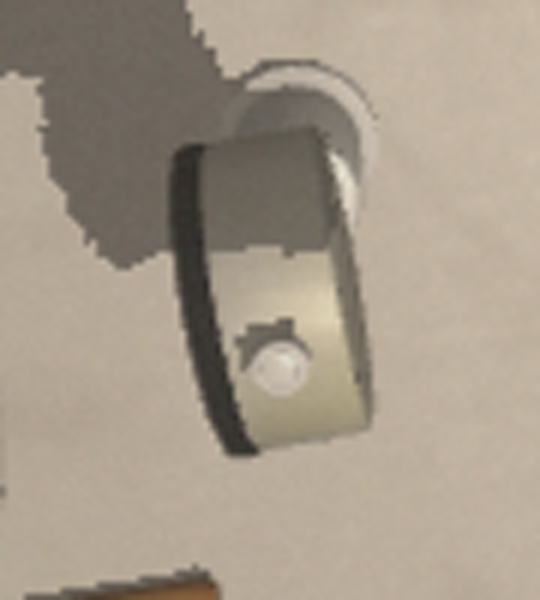

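The head's faces are square to world y, with the centre at about (0.447,-0.344). I'll roll -0.195 and move above it.

Emit:
step_arm --targets '[{"claw": 70,"tx": 20,"ty": -7,"tz": 25,"roll": -0.1},{"claw": 70,"tx": 50,"ty": -15,"tz": 50,"roll": -0.195},{"claw": 70,"tx": 85,"ty": -15,"tz": 51,"roll": -0.195},{"claw": 70,"tx": 85,"ty": -15,"tz": 51,"roll": -0.195},{"claw": 70,"tx": 85,"ty": -15,"tz": 51,"roll": -0.195},{"claw": 70,"tx": 85,"ty": -15,"tz": 51,"roll": -0.195}]'

```text
time_s: 14.73
tcp_pos: [0.4478, -0.3426, 0.1735]
orientation: [0.0, 1.568, 0.005]
force: [0.9, 0.0, 0.2]
gripper_width: 0.0698
```

```bash
python3 snap.py wrist w9; python3 - <<'E'
from h import *
import pickle
o,c=pickle.load(open("w8.pkl","rb"));print("stem8",ray(c,266.5,251.3,.136,o))
E
```

```text
14.7333 [ 0.4478 -0.3426  0.1735] toolyaw 0.003 [ 0.002  0.004 -1.   ] [0.86 0.05 0.24] 0.06979762720920946
stem8 [ 0.44839795 -0.34205382  0.136     ]
```

View pics/w9.png

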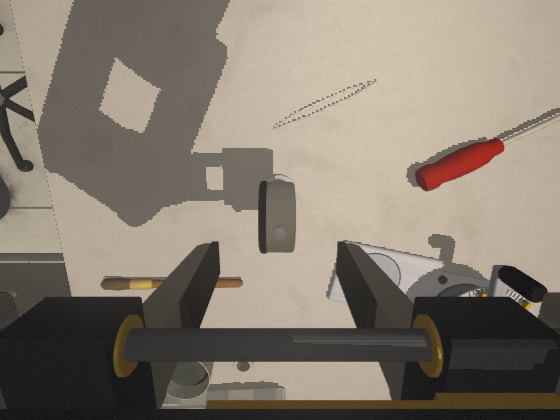

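The head at (278,215) is centred and square between the fingers. Descending.

Emit:
step_arm --targets '[{"claw": 70,"tx": 35,"ty": -1,"tz": 0,"roll": 0},{"claw": 70,"tx": 70,"ty": -1,"tz": 0,"roll": 0},{"claw": 70,"tx": 94,"ty": -1,"tz": 0,"roll": 0},{"claw": 70,"tx": 94,"ty": -1,"tz": 0,"roll": 0},{"claw": 70,"tx": 94,"ty": -1,"tz": 0,"roll": 0}]'

```text
time_s: 15.2
tcp_pos: [0.4485, -0.344, 0.0813]
orientation: [-0.0, 1.567, 0.004]
force: [-0.4, -0.4, 0.4]
gripper_width: 0.0697
```

```bash
python3 snap.py wrist w10
```

```text
15.2 [ 0.4485 -0.344   0.0813] toolyaw 0.003 [ 0.004  0.003 -1.   ] [-0.38 -0.39  0.41] 0.06972231067909868
```

View pics/w10.png

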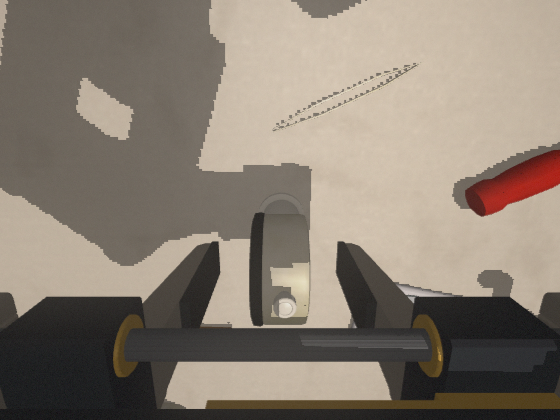

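Emit:
step_arm --targets '[{"claw": 40,"tx": 1,"ty": 0,"tz": 0,"roll": 0},{"claw": 34,"tx": 1,"ty": 0,"tz": 0,"roll": 0},{"claw": 30,"tx": 1,"ty": 0,"tz": 0,"roll": 0},{"claw": 20,"tx": 1,"ty": 0,"tz": 0,"roll": 0},{"claw": 20,"tx": 1,"ty": 0,"tz": 0,"roll": 0},{"claw": 20,"tx": 1,"ty": 0,"tz": 0,"roll": 0},{"claw": 20,"tx": 1,"ty": 0,"tz": 0,"roll": 0}]'

```text
time_s: 15.83
tcp_pos: [0.4494, -0.3447, 0.0814]
orientation: [-0.001, 1.565, 0.003]
force: [-0.2, 0.3, 2.5]
gripper_width: 0.0279
```

```bash
python3 st.py
```

```text
15.8333 [ 0.4494 -0.3447  0.0814] tool force [-2.46  0.31 -0.16]
```

Gripped at 27.9 mm. Lift 120 mm gently, then check.

Emit:
step_arm --targets '[{"claw": 20,"tx": -10,"ty": 0,"tz": 0,"roll": 0},{"claw": 20,"tx": -25,"ty": 0,"tz": 0,"roll": 0},{"claw": 20,"tx": -45,"ty": 0,"tz": 0,"roll": 0},{"claw": 20,"tx": -65,"ty": 0,"tz": 0,"roll": 0},{"claw": 20,"tx": -85,"ty": 0,"tz": 0,"roll": 0},{"claw": 20,"tx": -105,"ty": 0,"tz": 0,"roll": 0},{"claw": 20,"tx": -120,"ty": 0,"tz": 0,"roll": 0},{"claw": 20,"tx": -125,"ty": 0,"tz": 0,"roll": 0},{"claw": 20,"tx": -125,"ty": 0,"tz": 0,"roll": 0}]'

```text
time_s: 16.58
tcp_pos: [0.4491, -0.3452, 0.2078]
orientation: [-0.002, 1.563, 0.002]
force: [0.2, 0.3, -2.5]
gripper_width: 0.028
```

```bash
python3 snap.py side s11; python3 snap.py wrist w11;python3 st.py
```

```text
16.5833 [ 0.4491 -0.3452  0.2078] toolyaw 0.003 [ 0.007 -0.    -1.   ] [ 0.16  0.27 -2.45] 0.028045265181252683
16.6333 [ 0.4486 -0.3448  0.2066] toolyaw 0.003 [ 0.006  0.001 -1.   ] [ 0.63 -0.57 -3.13] 0.028100491654267937
16.6833 [ 0.4482 -0.3445  0.2057] tool force [ 3.9   0.73 -0.61]
```

View pics/s11.png

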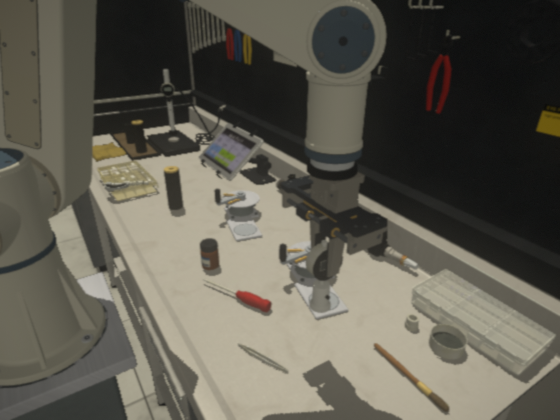

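View pics/w11.png

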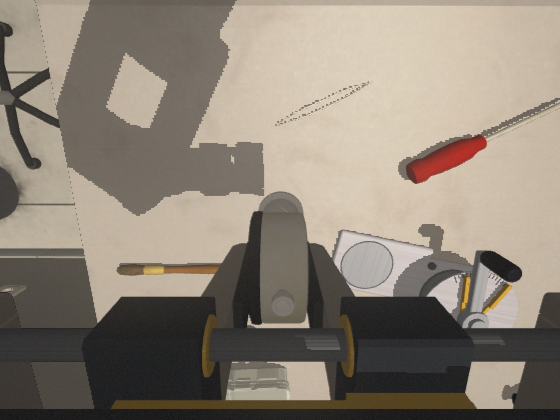

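Held upright. Carry it 35 mm higher to above A's pad.

Emit:
step_arm --targets '[{"claw": 20,"tx": -20,"ty": 5,"tz": 0,"roll": 0},{"claw": 20,"tx": -35,"ty": 20,"tz": 4,"roll": 0},{"claw": 20,"tx": -35,"ty": 48,"tz": 10,"roll": 0},{"claw": 20,"tx": -35,"ty": 80,"tz": 17,"roll": 0},{"claw": 20,"tx": -35,"ty": 112,"tz": 24,"roll": 0},{"claw": 20,"tx": -35,"ty": 144,"tz": 31,"roll": 0},{"claw": 20,"tx": -35,"ty": 176,"tz": 38,"roll": 0},{"claw": 20,"tx": -35,"ty": 208,"tz": 45,"roll": 0},{"claw": 20,"tx": -35,"ty": 240,"tz": 52,"roll": 0},{"claw": 20,"tx": -35,"ty": 272,"tz": 59,"roll": 0},{"claw": 20,"tx": -35,"ty": 304,"tz": 66,"roll": 0},{"claw": 20,"tx": -35,"ty": 336,"tz": 73,"roll": 0},{"claw": 20,"tx": -35,"ty": 368,"tz": 80,"roll": 0},{"claw": 20,"tx": -35,"ty": 400,"tz": 87,"roll": 0},{"claw": 20,"tx": -35,"ty": 430,"tz": 93,"roll": 0},{"claw": 20,"tx": -35,"ty": 458,"tz": 98,"roll": 0},{"claw": 20,"tx": -35,"ty": 477,"tz": 101,"roll": 0},{"claw": 20,"tx": -35,"ty": 485,"tz": 102,"roll": 0},{"claw": 20,"tx": -35,"ty": 485,"tz": 102,"roll": 0},{"claw": 20,"tx": -35,"ty": 485,"tz": 102,"roll": 0}]'

```text
time_s: 18.35
tcp_pos: [0.548, 0.1403, 0.2409]
orientation: [-0.002, 1.568, 0.004]
force: [-0.9, -0.7, -2.7]
gripper_width: 0.0281
```

```bash
python3 snap.py wrist w12;python3 st.py
```

```text
18.35 [0.548  0.1403 0.2409] toolyaw 0.004 [ 0.003  0.001 -1.   ] [-0.89 -0.75 -2.66] 0.028079687700910745
18.4 [0.5481 0.1398 0.2412] tool force [2.73 0.15 0.86]
```

View pics/w12.png

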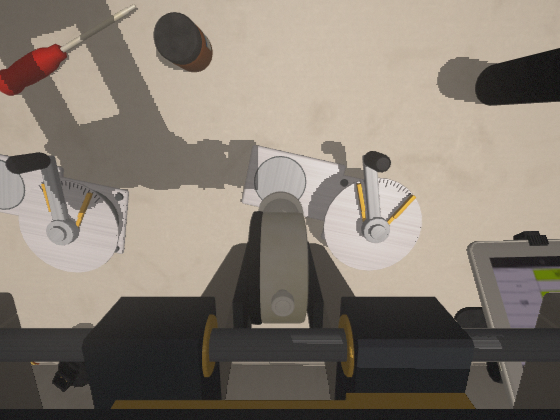

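A's pad centre is at (280,182), its hub at (376,231), and its hands run to (414,196) and (359,184). I'll measure the pad and the hand angles.

```bash
python3 - <<'E'
from h import *
import pickle
o,c=pickle.load(open("w12.pkl","rb"));M=Rm(o['orientation'])
print("pad",ray(c,280,182,.008,o).round(4), "edges",ray(c,253.5,182,.008,o).round(4),ray(c,306,182,.008,o).round(4),ray(c,280,155.5,.008,o).round(4))
P=cloud(c,o);im=c['frame'].astype(int)
hsv=cv2.cvtColor(c['frame'],cv2.COLOR_RGB2HSV)
m=(hsv[...,0]>12)&(hsv[...,0]<32)&(hsv[...,1]>130)&(hsv[...,2]>60)
n,l,s,ct=cv2.connectedComponentsWithStats(m.astype(np.uint8))
for i in range(1,n):
    if 30<s[i,4]<600 and s[i,1]<260 and s[i,1]>150:
        v,u=np.where(l==i);X=np.array([ray(c,a,b,.062,o)[:2] for a,b in zip(u,v)],np.float32)
        f=cv2.fitLine(X,cv2.DIST_L2,0,.01,.01).ravel();d=f[:2]*(-1 if f[0]>0 else 1)
        print(s[i],"ctr",X.mean(0).round(4),"dir angle",np.arctan2(-d[1],-d[0]).round(3))
E
```

```text
pad [0.5506 0.1427 0.008 ] edges [0.5507 0.1076 0.008 ] [0.5504 0.177  0.008 ] [0.5158 0.1424 0.008 ]
[ 41 184   9  28  56] ctr [ 0.557  -0.1299] dir angle 0.051
[357 184   9  36 137] ctr [0.5616 0.237 ] dir angle 0.225
[ 76 193  16  34 140] ctr [ 0.5732 -0.0895] dir angle -0.487
[388 195  28  29 136] ctr [0.5713 0.285 ] dir angle -0.685
```

```bash
python3 - <<'E'
from h import *
import pickle
for t in("w2","w6","w12"):
  o,c=pickle.load(open(t+".pkl","rb"))
  hsv=cv2.cvtColor(c['frame'],cv2.COLOR_RGB2HSV)
  m=(hsv[...,0]>12)&(hsv[...,0]<32)&(hsv[...,1]>130)&(hsv[...,2]>60)
  n,l,s,ct=cv2.connectedComponentsWithStats(m.astype(np.uint8))
  for i in range(1,n):
    if 30<s[i,4]<600 and 150<s[i,1]<300:
        v,u=np.where(l==i);X=np.array([ray(c,a,b,.062,o)[:2] for a,b in zip(u,v)],np.float32)
        f=cv2.fitLine(X,cv2.DIST_L2,0,.01,.01).ravel();d=f[:2]*(-1 if f[0]>0 else 1)
        print(t,s[i],"dir",np.arctan2(-d[1],-d[0]).round(3))
E
```

```text
w2 [277 266   4  32 105] dir -0.158
w2 [295 266   7  33 110] dir -0.286
w6 [545 214  12  35 203] dir 0.224
w6 [262 266   5  32 104] dir -0.164
w6 [280 267   5  32 106] dir -0.267
w6 [ 16 294  72  19 373] dir -1.551
w12 [ 41 184   9  28  56] dir 0.051
w12 [357 184   9  36 137] dir 0.225
w12 [ 76 193  16  34 140] dir -0.487
w12 [388 195  28  29 136] dir -0.685
```

The hand angles read A at about +0.463/0.447 and B at about +0.272/0.267, all at the ends of play. Now lowering the indicator onto A's pad.

Emit:
step_arm --targets '[{"claw": 20,"tx": 20,"ty": 2,"tz": 2,"roll": 0},{"claw": 20,"tx": 50,"ty": 2,"tz": 2,"roll": 0},{"claw": 20,"tx": 80,"ty": 2,"tz": 2,"roll": 0},{"claw": 20,"tx": 105,"ty": 2,"tz": 2,"roll": 0},{"claw": 20,"tx": 125,"ty": 2,"tz": 2,"roll": 0},{"claw": 20,"tx": 138,"ty": 2,"tz": 2,"roll": 0},{"claw": 20,"tx": 144,"ty": 2,"tz": 2,"roll": 0},{"claw": 20,"tx": 146,"ty": 2,"tz": 2,"roll": 0},{"claw": 20,"tx": 146,"ty": 2,"tz": 2,"roll": 0},{"claw": 20,"tx": 146,"ty": 2,"tz": 2,"roll": 0}]'

```text
time_s: 19.23
tcp_pos: [0.5512, 0.1416, 0.0962]
orientation: [-0.001, 1.566, 0.003]
force: [0.2, 0.5, -3.5]
gripper_width: 0.0283
```

```bash
python3 st.py; python3 snap.py wrist w13
```

```text
19.2333 [0.5512 0.1416 0.0962] tool force [3.49 0.5  0.17]
19.2333 [0.5512 0.1416 0.0962] toolyaw 0.002 [ 0.005  0.001 -1.   ] [ 0.19  0.5  -3.49] 0.028308119524403944
```

View pics/w13.png

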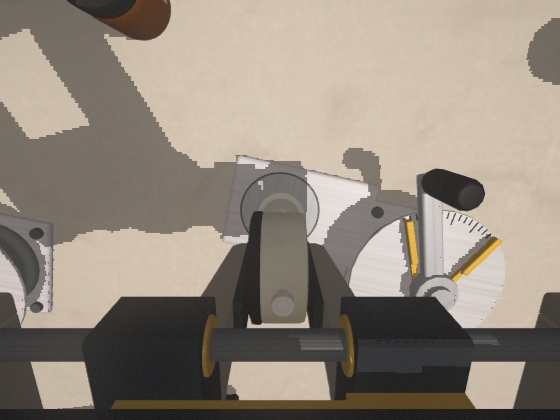

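The foot is over the circle, with both centred at about x=280. Setting it down gently.

Emit:
step_arm --targets '[{"claw": 20,"tx": 2,"ty": 0,"tz": -1,"roll": 0},{"claw": 20,"tx": 4,"ty": 0,"tz": -1,"roll": 0},{"claw": 20,"tx": 6,"ty": 0,"tz": -1,"roll": 0},{"claw": 20,"tx": 6,"ty": 0,"tz": -1,"roll": 0},{"claw": 20,"tx": 6,"ty": 0,"tz": -1,"roll": 0}]'

```text
time_s: 19.7
tcp_pos: [0.5502, 0.1418, 0.0902]
orientation: [-0.001, 1.566, 0.003]
force: [0.2, 0.3, -3.7]
gripper_width: 0.0279
```

```bash
python3 st.py
```

```text
19.7 [0.5502 0.1418 0.0902] tool force [3.66 0.33 0.2 ]
```

Emit:
step_arm --targets '[{"claw": 20,"tx": 0.7,"ty": 0,"tz": 0,"roll": 0},{"claw": 20,"tx": 1.4,"ty": 0,"tz": 0,"roll": 0},{"claw": 20,"tx": 1.4,"ty": 0,"tz": 0,"roll": 0},{"claw": 20,"tx": 1.4,"ty": 0,"tz": 0,"roll": 0}]'

```text
time_s: 20.03
tcp_pos: [0.5505, 0.142, 0.0894]
orientation: [-0.001, 1.566, 0.003]
force: [-1.8, 0.2, 4.6]
gripper_width: 0.0279
```

```bash
python3 st.py
```

```text
20.0333 [0.5505 0.142  0.0894] tool force [-4.65  0.19 -1.74]
```

Contact: the force flipped to +4.6 N. Open slowly.

Emit:
step_arm --targets '[{"claw": 28,"tx": 0,"ty": 0,"tz": 0,"roll": 0},{"claw": 30,"tx": 0,"ty": 0,"tz": 0,"roll": 0},{"claw": 34,"tx": 0,"ty": 0,"tz": 0,"roll": 0},{"claw": 40,"tx": 0,"ty": 0,"tz": 0,"roll": 0},{"claw": 50,"tx": 0,"ty": 0,"tz": 0,"roll": 0},{"claw": 60,"tx": 0,"ty": 0,"tz": 0,"roll": 0},{"claw": 60,"tx": 0,"ty": 0,"tz": 0,"roll": 0},{"claw": 60,"tx": 0,"ty": 0,"tz": 0,"roll": 0}]'

```text
time_s: 20.7
tcp_pos: [0.5505, 0.1419, 0.0894]
orientation: [-0.001, 1.566, 0.003]
force: [-0.3, -0.2, -0.1]
gripper_width: 0.0599
```

```bash
python3 st.py; python3 snap.py wrist w14
```

```text
20.7 [0.5505 0.1419 0.0894] tool force [ 0.09 -0.15 -0.34]
20.7 [0.5505 0.1419 0.0894] toolyaw 0.003 [ 0.005  0.001 -1.   ] [-0.34 -0.15 -0.1 ] 0.05986587641249352
```

View pics/w14.png

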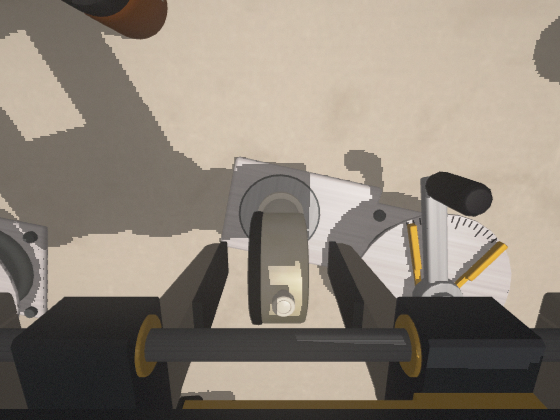

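Released and standing. Lift straight up, then back away for a check.

Emit:
step_arm --targets '[{"claw": 60,"tx": -20,"ty": 0,"tz": 0,"roll": 0},{"claw": 60,"tx": -55,"ty": 0,"tz": 0,"roll": 0},{"claw": 60,"tx": -90,"ty": 0,"tz": 0,"roll": 0},{"claw": 60,"tx": -125,"ty": 0,"tz": 0,"roll": 0},{"claw": 60,"tx": -150,"ty": 0,"tz": -30,"roll": 0},{"claw": 60,"tx": -170,"ty": 0,"tz": -65,"roll": 0},{"claw": 60,"tx": -170,"ty": 0,"tz": -95,"roll": 0},{"claw": 60,"tx": -170,"ty": 0,"tz": -95,"roll": 0},{"claw": 60,"tx": -170,"ty": 0,"tz": -95,"roll": 0},{"claw": 60,"tx": -170,"ty": 0,"tz": -95,"roll": 0}]'

```text
time_s: 21.58
tcp_pos: [0.4552, 0.1416, 0.2591]
orientation: [-0.001, 1.565, 0.003]
force: [0.3, 0.3, -0.7]
gripper_width: 0.0602
```

```bash
python3 snap.py wrist w15;python3 snap.py side s15; python3 - <<'E'
from h import *
import pickle
o,c=pickle.load(open("w15.pkl","rb"));P=cloud(c,o)
m=(P[...,2]>.1)&(P[...,2]<.16)&(abs(P[...,0]-.55)<.05)&(abs(P[...,1]-.142)<.05)
q=P[m];print(len(q),q.min(0).round(3),q.max(0).round(3))
if len(q): print(cv2.minAreaRect((q[:,:2]*1000).astype(np.float32)))
E
```

```text
21.5833 [0.4552 0.1416 0.2591] toolyaw 0.003 [ 0.006  0.001 -1.   ] [ 0.27  0.32 -0.74] 0.060151762389817905
21.6333 [0.4555 0.1416 0.2588] toolyaw 0.003 [ 0.006  0.001 -1.   ] [ 0.89 -0.24  0.48] 0.06018383173108635
1326 [0.519 0.127 0.1  ] [0.575 0.155 0.147]
((546.54248046875, 141.13499450683594), (56.09201431274414, 28.119564056396484), 0.26994380354881287)
```

View pics/w15.png

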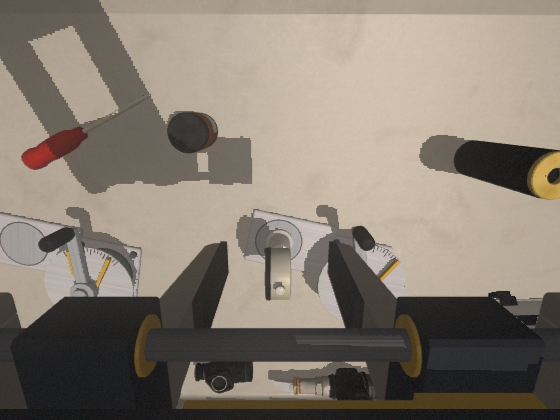

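View pics/s15.png

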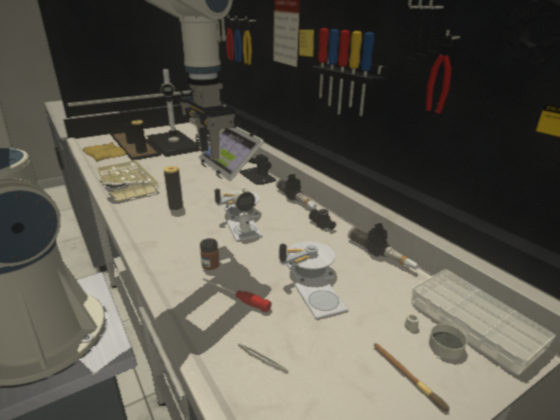

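The wrist view shows the indicator at (280,270), upright on A's pad, with its centre at about (0.549,0.141). The pad centre is at about (0.550,0.142). The side view shows the bystanders unmoved and the gripper clear, so I'm handing in.

```bash
python3 -c "
from bench import sign_off
print(sign_off())"
```

```text
the job is handed in; nothing more can be done
None
```

The job is handed in: both levers have been rocked, and the dial indicator stands released on the pad of the gearbox with more play. That is the one on the robot's left. No verdict was reported.

**Rocking:** I pushed each lever to both sides until it clearly resisted, at about 3.4 to 5.3 N. That is well under the strain limit of about 13 N.

**Drag hands:** These are angles read from the wrist camera while I was carrying the indicator.

| Gearbox | Left hand (rad) | Right hand (rad) |
|---|---|---|
| Robot's left | 0.46 | 0.45 |
| Robot's right | 0.27 | 0.27 |

**Placing:** In the last view the indicator stood upright within a few mm of the pad's centre. The gripper was clear and the bystanders looked unmoved in the side view. The run took about 22 s of the 64 s.

**Checks:** None failed. After I backed the arm away, the gripper's finger hid one hand of the left gearbox, so I did not measure the hands again after placing.

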